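# Wedge a leaning camera stand level on the electronics bench

## Robot

A 6-joint arm with a two-finger parallel gripper is mounted at the origin on the work surface. World frame = base frame: x ahead of the robot, y to its left, z up, the work surface at z = 0. Lengths are in m, angles in degrees, forces in N, time in s.
With the tool pointing down it reaches from about 0.35 to 0.975 m from the base axis. Payload 17.4 kg.
Tool frame: the origin (TCP) lies midway between the tips of the shut fingers; the grasp point (between the pads) lies 19 mm behind it; z points along the fingers, y is the line along which they close (so a half turn about z gives the same grasp; the last joint's range is limited). The gripper opens to 85 mm and grips with 20 to 120 N. Pads are 22 mm wide; open, the fingers measure 114 mm over their backs; the gripper's body (76 mm by 85 mm) begins 54 mm behind the grasp point. The pads swing forward as they close: fully open they stand 13 mm farther back than shut.
Start: joints at [-76.192, 6.646, 82.598, -0, 90.757, -2.166], TCP at [0.186, -0.649, 0.211] pointing down, gripper open.
Joint ranges: [-162.19, 162.19], [-47.58, 125.68], [4.15, 143.07], [-65.23, 245.23], [0.69, 171.88], [-170.13, 170.13]. Speed limits (degrees/s): [108.29, 108.29, 127.2, 180, 180, 180].

## Interface

Orientations are given as [roll, pitch, yaw] about the fixed x, y, z axes, in that order (R = Rz(yaw) Ry(pitch) Rx(roll)).
In Python, from plant import sense, capture, arm, cut_out gives the robot as it stands.
- The arm moves only by the shell command python3 -m inch 'ROWS' [FORCE]. ROWS is text: rows parted by semicolons, each of 7 numbers parted by spaces: the shift along the tool's x, y, z in mm, then the turn, a rotation vector about the tool's x, y, z in degrees, then the opening, from 0 (shut) to 1 (fully open). In form: x y z ax ay az fingers; .... A call has 1 to 8 rows; each row shifts and turns the commanded pose from where the row before left it, along the tool's axes as they then stand; what a row does not reach is not made up. A row lasts 1/12 s, in which the tool goes at most 41.7 mm and 7.16 degrees, less where a joint would pass 70% of its speed; a pose out of reach is approached as far as the arm can. A call is refused whole if a number of a shift passes 41.7 or a number of a turn 7.16, either way. A call with a gripper value outside its range is refused whole. The fingers move at their own pace and stop on an object; FORCE is the grip in N (left out, the last holds). Time passes only in rows, so rows that do not move let the fingers close. It gives the time, the measured TCP pose, the force, the opening and the grip force at its end, in the units of the state.
- sense(): the state, without advancing time (a new reading comes with each control period).
- capture(name): name is "side" or "top"; returns a dict with "img" (400x640x3 uint8, red, green, blue), "depth" (400x640 float32, m along the optical axis (not along the pixel's ray), 0 where there is no reading), "K" (3x3 intrinsics, pixels), "pose" (4x4, takes a point from camera to world coordinates). Camera axes: x right, y up, looking along -z (the intrinsics and any distortion apply to the point x, -y, -z); pixel columns grow to the right and rows downward; lengths in m; the calibration is good to about 2 mm. A picture is of the moment at which its call begins.
- arm.hand_in(): hands the job in; it is judged then, once.
Trained networks look in a picture, given as the dict that the camera call returned (one of the last four; its "shot" number tells which), for a name from the list of things; names that differ only in an ending like _2 or _b are one class to them, and where a whole thing is asked for, a point or a joint stands for the part that bears it (a point fixed in the world has none). Each returns a list of dicts, best first, with "score" (0 to 1); they miss things now and then, are a little off and sometimes report something else, mostly with a low value. They report only what shows in the picture. A call takes as long as a camera call.
- cut_out(name, picture): "pixels" (400x640 bool, what is visible of it) and "at" ([column, row] in pixels, amid what is visible of it).
The state is a dict: "clock": time; "joints": joint angles; "dq": joint speeds; "tau": joint torques, N m; "tcp_pos": TCP position; "tool_rot": TCP orientation; "ft_force": force on the tool from outside, world axes, zero at the start; "ft_torque": the same for the moment, N m; "width": finger opening in m; "grasp_force": force on a finger pad.
Only numpy, scipy, OpenCV 4.12 (cv2) and the standard library are available. Lean on these libraries where they do the work, as an engineer would, in place of code of your own. Each camera call takes 0.05 s, during which the arm holds its last target. There are 200 camera calls.

## Task

The inspection-camera stand leans because the foot under its camera head is too short. Lift the black power module out of the way in front of that foot and set it upright on the middle of the rubber mat, then push the long wooden wedge, thin end first, under the short foot until the bubble in the stand's level stands between its two lines, and let go. Do not topple the stand or shift it by more than about 2 cm, and leave everything else on the bench where it is.

Things in the scene. Friction and masses are not known exactly. Their poses are not given: they have to be found in the camera images.
- stand: Loose camera stand, 1.3 to 1.7 kg. Square aluminium plate 170 x 170 x 10 mm, underside 30 mm above the bench, set cornerwise: corners point along the body's +x, -x, +y, -y, 120 mm from the origin (plate centre, at bench level; z up). A 28 mm column stands at x +55 mm. It rests on the full-length +y and -y feet, tips about the line through them and leans on the short -x foot; the +x foot hangs clear.
- bubble (a joint): Position (m) of the pale bubble in the tube level on the plate (at y +45 mm, along x), along the stand's x, 0 = centred. 4 mm per degree, towards the high end: 14 to 24 mm at the start, falling to 0 as the low -x corner is raised, negative if too high. Two black lines 19 mm apart mark the centre; the bubble is 13 mm long, so about 3 mm either way is between them. Settles in 1 s.
- low_foot (a point): Point under the centre of the short foot (round dome, 30 mm diameter), 98 mm from the stand's origin along -x, at bench level when the plate is level. The foot is 6 to 10 mm too short, differently each time, and rests on the bench at the start. The lane for the wedge comes from the -x side towards the stand's +x, along y=0.
- head (a point): Centre of the underside of the camera head that hangs from the stand's arm over the low corner: on y=0, x -135 mm, 135 mm up. The head is a vertical cylinder of 52 mm diameter reaching up to 237 mm; the arm (22 x 22 mm, 226 mm up) runs from it to the column. A gripper coming straight down near the low foot strikes it, one leaning back from the stand passes.
- wedge: Plain beech wedge with a heel block, loose, about 80 g, 125 mm long, 28 mm wide, lying flat. Origin: on its underside below the centre of the heel block; x points to the thin end, z up. Heel block 30 (x) x 28 (y) x 40 (high) mm, from x -15 to +15 mm, to be gripped across y. From x +15 mm (16 mm high) the top slopes straight down to 1.5 mm at the thin end, x +110 mm (15.3 mm of height per 100 mm).
- wedge_tip (a point): Middle of the wedge's thin end, on its underside, at x +110 mm of the wedge.
- module: Black power module, a box 100 (x) x 50 (y) x 60 (high) mm, 0.5 to 0.9 kg, loose, standing in the wedge's lane in front of the low foot, partly under the camera head. Origin: centre of its underside, z up.
- mat: Flat black rubber mat 150 (x) x 130 (y) mm, 4 mm thick, fixed to the bench, on one side of the bench (the wedge lies on the other). Origin: centre of its underside.
- packer: Bystander: flat wooden packer 110 (x) x 36 x 12 mm beside the wedge, no taper. Origin under its centre.
- spool: Bystander: spool of solder standing upright, 52 mm diameter, 52 mm high, beside the wedge. Origin under its centre.
- board: Bystander: circuit board 75 (x) x 100 (y) mm with parts up to 38 mm high, beyond the mat. Origin under its centre.
- driver: Bystander: screwdriver 180 mm long, about 30 mm thick, lying between the mat and the robot. Origin under its middle, x along it.

How it is judged (in metres and radians):
On the way, in this order (a step that is already met when the one before it is completed fails the run):
1. the power module stands upright on the middle of the mat, released (horizontal distance between module and mat below 0.035 m and angle between module's own z axis and vertical below 0.1 rad and height (world z) of module below 0.012 m and linear speed of module below 0.02 m/s and contact force between the fingers and module below 0.1 N), for 0.2 s.
2. the wedge carries the short foot and the bubble is between the lines (value of joint bubble between -0.0035 and 0.0035 m and angle between stand's own z axis and vertical below 0.018 rad and contact force between wedge and stand above 0.4 N and horizontal distance between wedge_tip and low_foot below 0.1 m), for 0.3 s.
At the end, for the whole second after the job is handed in: The wedge lies flat, released, thin end first under the short foot and carries it; the bubble is within 3.5 mm of centre and the plate within 1 degree of level, all at rest; the module stands upright on the mat, its centre within 35 mm of the mat's centre (all of step 1 and all of step 2 and linear speed of each of stand, wedge below 0.01 m/s and angle between wedge's own z axis and vertical below 0.1 rad and contact force between the fingers and wedge below 0.1 N); the robot touches nothing.
It fails at once if the packer, spool, circuit board or screwdriver is moved more than 25 mm (distance of any of packer, spool, board, driver from where it was at the start of the episode above 0.025 m).
It fails at once if the stand is toppled (leans over 12 degrees) (angle between stand's own z axis and vertical above 0.21 rad).
It fails at once if the stand is shifted more than 30 mm (distance of stand from where it was at the start of the episode above 0.03 m).
It also fails if it takes over 67 s, if anything falls off the work surface, if the arm or the gripper's body presses on something with over 40 N, if the wrist force passes 120 N, or if a joint passes its speed limit or range.

## Working session

There is one attempt and no reset: what is moved stays moved. The work goes in short steps, Python scripts to look and compute and a shell command to move; the robot and the scene stay as the last step left them, time stands still between calls to the robot, and variables do not carry over. Pictures are saved under pics/ and viewed, at most 10 in all, crops included, and the job is handed in when it is done.

```bash
ls; mkdir -p pics; cat > h.py <<'E'
import numpy as np, cv2
from plant import sense, capture, arm, cut_out
from scipy.spatial.transform import Rotation as R
def cloud(c):
    d=c["depth"]; K=c["K"]; v,u=np.mgrid[0:d.shape[0],0:d.shape[1]]
    P=np.stack([(u-K[0,2])/K[0,0]*d,-(v-K[1,2])/K[1,1]*d,-d],-1)
    W=P@c["pose"][:3,:3].T+c["pose"][:3,3]
    W[d==0]=np.nan
    return W
def save(c,n): cv2.imwrite("pics/"+n+".png",c["img"][:,:,::-1])
def proj(c,p):
    q=(np.asarray(p)-c["pose"][:3,3])@c["pose"][:3,:3]
    K=c["K"]; return K[0,2]+K[0,0]*q[...,0]/-q[...,2], K[1,2]+K[1,1]*q[...,1]/q[...,2]
E
python3 - <<'E'
from h import *
for n in ("top","side"):
    c=capture(n); save(c,n+"0"); W=cloud(c)
    print(n,c["K"].tolist(),c["pose"].round(3).tolist(),[k for k in c])
    for o in ["stand","wedge","module","mat","packer","spool","board","driver","bubble","low_foot","head"]:
        for r in cut_out(o,c)[:1]:
            m=r["pixels"]; P=W[m]; P=P[~np.isnan(P[:,0])]
            P=P[P[:,2]>-0.01]
            hz=np.percentile(P[:,2],95) if len(P) else 0
            T=P[P[:,2]>hz-0.008]
            rect=cv2.minAreaRect((T[:,:2]*1000).astype(np.float32)) if len(T)>5 else None
            print(n,o,round(r["score"],2),np.round(r["at"]),m.sum(),"med",np.median(P,0).round(3) if len(P) else None,"top",hz.round(3),rect and np.round(np.hstack(rect),0))
s=sense(); print(s["clock"],s["tcp_pos"],s["tool_rot"],s["width"])
E
```

```text
pics
top [[440.9159644825449, 0.0, 321.65755914976774], [0.0, 440.9159644825449, 196.99901941951327], [0.0, 0.0, 1.0]] [[0.015, 0.995, -0.097, 0.435], [-1.0, 0.015, 0.001, -0.008], [0.003, 0.097, 0.995, 1.368], [0.0, 0.0, 0.0, 1.0]] ['img', 'depth', 'K', 'pose', 'shot']
top stand 0.82 [300. 147.] 3476 med [0.711 0.05  0.045] top 0.249 [755.  48.  44.  57.  89.]
top wedge 0.61 [448. 205.] 403 med [ 0.554 -0.385  0.013] top 0.043 [ 517. -382.   29.   30.   85.]
top module 0.92 [295. 207.] 546 med [0.52  0.074 0.06 ] top 0.065 [528.  74.  50.  96.  78.]
top mat 0.81 [206. 200.] 1993 med [0.556 0.352 0.004] top 0.009 [556. 352. 131. 151.  74.]
top packer 0.66 [468. 200.] 398 med [ 0.565 -0.466  0.012] top 0.017 [ 565. -466.   37.  106.   81.]
top spool 0.58 [426. 194.] 289 med [ 0.582 -0.32   0.052] top 0.057 [ 583. -323.   49.   49.   89.]
top board 0.83 [226. 159.] 800 med [0.685 0.29  0.009] top 0.039 [683. 293.  76.  57.  66.]
top driver 0.76 [202. 232.] 270 med [0.444 0.345 0.023] top 0.029 [451. 364. 136.  24.  69.]
top low_foot 0.67 [300. 145.] 3391 med [0.711 0.049 0.045] top 0.2
[... 762 characters left out ...]
 151.  73.]
side packer 0.48 [350. 136.] 216 med [ 0.569 -0.461  0.014] top 0.018 [ 566. -468.   46.  109.   81.]
side spool 0.81 [332. 150.] 257 med [ 0.582 -0.317  0.04 ] top 0.057 [ 585. -325.   47.   55.   15.]
side board 0.73 [233. 287.] 1070 med [0.685 0.303 0.013] top 0.04 [685. 292.  79.  60.  69.]
side driver 0.76 [318. 331.] 430 med [0.443 0.348 0.024] top 0.029 [443. 343.  91.  24.  68.]
side low_foot 0.95 [258. 202.] 4814 med [0.711 0.063 0.053] top 0.244 [715.  50.  48. 140.  86.]
side head 0.65 [255. 202.] 4835 med [0.712 0.063 0.053] top 0.243 [715.  50.  48. 140.  86.]
1.2 [ 0.18573825 -0.64894402  0.21094007] [1.79997301e+02 1.53880325e-03 1.59729551e+01] 0.08521805920232726
```

View pics/top0.png

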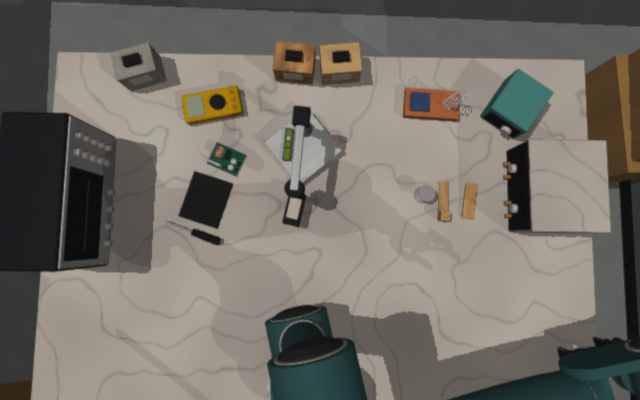

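View pics/side0.png

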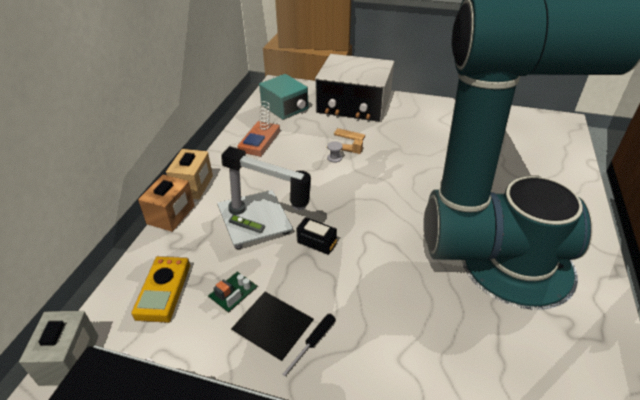

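```bash
cat > m.py <<'E'
from h import *
def rectof(c,o,lo,hi):
    W=cloud(c); r=cut_out(o,c)
    P=W[r[0]["pixels"]]; P=P[(P[:,2]>lo)&(P[:,2]<hi)]
    x=cv2.minAreaRect((P[:,:2]*1000).astype(np.float32))
    return P,np.round(np.hstack(x),1),P[:,2].mean().round(4)
if __name__=="__main__":
    for n in("top","side"):
        c=capture(n)
        P,x,z=rectof(c,"stand",0.025,0.06); print(n,"plate",x,z)
        b=cv2.boxPoints((x[:2],x[2:4],x[4])); print(b.round(0).tolist())
        A=np.c_[P[:,:2],np.ones(len(P))]; k,*_=np.linalg.lstsq(A,P[:,2],rcond=None); print("plane",k)
        P,x,z=rectof(c,"stand",0.215,0.27); print(n,"arm+head",x,z)
        P,x,z=rectof(c,"module",0.05,0.07); print(n,"module",x,z)
        P,x,z=rectof(c,"wedge",0.004,0.07); print(n,"wedge",x,z)
        P,x,z=rectof(c,"wedge",0.003,0.03); print(n,"wedge slope",P.mean(0).round(4),x,z)
        P,x,z=rectof(c,"wedge",0.03,0.06); print(n,"wedge heel",P.mean(0).round(4),x,z)
E
python3 m.py
```

```text
top plate [695.3  55.  206.6 208.7  38.7] 0.0413
[[549.0, 72.0], [680.0, -91.0], [841.0, 38.0], [711.0, 201.0]]
plane [ 0.09611852  0.01577895 -0.0282721 ]
top arm+head [664.9  57.6  50.9 238.6  85.8] 0.2347
top module [528.1  73.8  51.5  96.1  77.7] 0.0606
top wedge [ 562.7 -385.5   29.3  123.    85.5] 0.0199
top wedge slope [ 0.5704 -0.3854  0.011 ] [ 562.9 -385.    28.9  123.3   85. ] 0.011
top wedge heel [ 0.5169 -0.3797  0.0403] [ 5.173e+02 -3.818e+02  2.780e+01  2.990e+01  5.000e-01] 0.0403
side plate [723.3  49.9 170.2 177.   39.9] 0.0425
[[601.0, 63.0], [715.0, -73.0], [845.0, 37.0], [732.0, 172.0]]
plane [ 0.09646865  0.00534456 -0.02688606]
side arm+head [666.8  54.6  52.8 240.   84.7] 0.2328
side module [531.7  72.   54.9 102.3  78.4] 0.061
side wedge [ 537.  -384.3   32.5   72.1   83. ] 0.0236
side wedge slope [ 0.5351 -0.3785  0.0151] [ 537.  -384.3   32.5   72.1   83. ] 0.0151
side wedge heel [ 0.5168 -0.3787  0.0394] [ 517.7 -382.    31.7   30.4   81.4] 0.0394
```

The top view shows the module at (295,207) just below the camera head (293,190), and the mat at (206,200). The wedge is at (446,200) with its heel at the robot end, between the spool (426,194) and the packer (469,200). The measured sizes and heights match the ones given. The stand is yawed about -5° and leans 5.5°, with its origin near (0.727, 0.050). I'll grip both objects with the tool leaning back about 40–45°.

```bash
cat > plan.py <<'E'
import sys
from h import *
# plan.py x y z(mm) yaw tilt n : rows from the measured pose to the TCP target
x,y,z,yaw,tilt,n=map(float,sys.argv[1:7]); n=int(n)
s=sense(); p=np.array(s["tcp_pos"])*1000; r0=R.from_euler("xyz",s["tool_rot"],degrees=True)
r1=R.from_euler("z",yaw,degrees=True)*R.from_euler("xyz",[180,-tilt,0],degrees=True)
dv=(r0.inv()*r1).as_rotvec(degrees=True)/n; step=(np.array([x,y,z])-p)/n
r=r0
for i in range(n):
    print(i,r.inv().apply(step).round(1),dv.round(2)); r=r*R.from_rotvec(dv,degrees=True)
    if abs(dv).max()<.05: break
print("end z axis",r1.apply([0,0,1]).round(3))
E
python3 plan.py 420 50 250 16 0 28; python3 plan.py 451 90 113 -12 40 12 | tail -1; python3 -m inch --help 2>&1 | head -5
```

```text
0 [ 14.9 -21.7  -1.4] [ 0. -0. -0.]
end z axis [ 0. -0. -1.]
end z axis [ 0.629 -0.134 -0.766]
invalid input at $: expected rows of numbers
```

```bash
R1='x'; python3 -m inch '15 -22 -1.4 0 0 1 1;15 -22 -1.4 0 0 1 1;15 -22 -1.4 0 0 1 1;15 -22 -1.4 0 0 1 1;15 -22 -1.4 0 0 1 1;15 -22 -1.4 0 0 1 1;15 -22 -1.4 0 0 1 1;15 -22 -1.4 0 0 1 1' 80
python3 -m inch '19 -26 -1.4 0 0 1 1;19 -26 -1.4 0 0 1 1;19 -26 -1.4 0 0 1 1;19 -26 -1.4 0 0 1 1;19 -26 -1.4 0 0 1 1;19 -26 -1.4 0 0 1 1;19 -26 -1.4 0 0 1 1;19 -26 -1.4 0 0 1 1'
python3 plan.py 420 50 250 -12 0 12;python3 -c "
from h import *;print(sense()['joints'])"
```

```text
clock: 2.57
tcp_pos: [0.2651, -0.4501, 0.2222]
tool_rot: [180.0, -0.0, 7.9]
ft_force: [-0.1, -0.8, -0.4]
width: 0.0854
grasp_force: 0.0
clock: 3.23
tcp_pos: [0.4005, -0.2308, 0.2337]
tool_rot: [180.0, -0.0, -0.1]
ft_force: [0.8, -1.0, -0.5]
width: 0.0855
grasp_force: 0.0
0 [  1.6 -23.4  -1.4] [ 0.   -0.    0.99]
1 [  1.2 -23.4  -1.4] [ 0.   -0.    0.99]
2 [  0.8 -23.4  -1.4] [ 0.   -0.    0.99]
3 [  0.4 -23.5  -1.4] [ 0.   -0.    0.99]
4 [ -0.  -23.5  -1.4] [ 0.   -0.    0.99]
5 [ -0.4 -23.5  -1.4] [ 0.   -0.    0.99]
6 [ -0.9 -23.4  -1.4] [ 0.   -0.    0.99]
7 [ -1.3 -23.4  -1.4] [ 0.   -0.    0.99]
8 [ -1.7 -23.4  -1.4] [ 0.   -0.    0.99]
9 [ -2.1 -23.4  -1.4] [ 0.   -0.    0.99]
10 [ -2.5 -23.3  -1.4] [ 0.   -0.    0.99]
11 [ -2.9 -23.3  -1.4] [ 0.   -0.    0.99]
end z axis [-0. -0. -1.]
[-3.31130103e+01 -2.08827685e+01  1.05539949e+02 -5.95911908e-04
  9.52942342e+01  5.69695006e+01]
```

```bash
python3 -m inch '0 -35 -2 0 0 1.5 1;0 -35 -2 0 0 1.5 1;0 -35 -2 0 0 1.5 1;0 -35 -2 0 0 1.5 1;-1 -35 -2 0 0 1.5 1;-1 -35 -2 0 0 1.5 1;-1 -35 -2 0 0 1.5 1;-1 -35 -2 0 0 1.5 1'
python3 -m inch '0 0 0 0 6.7 0 1;0 0 0 0 6.7 0 1;0 0 0 0 6.7 0 1;0 0 0 0 6.7 0 1;0 0 0 0 6.6 0 1;0 0 0 0 6.6 0 1;0 0 0 0 0 0 1'
python3 plan.py 451 90 113 -12 40 8;python3 -c "
from h import *;print(sense()['joints'])"
```

```text
clock: 3.9
tcp_pos: [0.4215, 0.0484, 0.2498]
tool_rot: [-180.0, -0.1, -12.1]
ft_force: [1.0, -0.2, 0.6]
width: 0.0849
grasp_force: 0.0
clock: 4.48
tcp_pos: [0.4563, 0.0603, 0.2494]
tool_rot: [179.0, -39.0, -11.8]
ft_force: [-1.5, 0.5, -0.7]
width: 0.0852
grasp_force: 0.0
0 [-11.8  -3.7  12.3] [0.11 0.13 0.02]
1 [-11.8  -3.7  12.3] [0.11 0.13 0.02]
2 [-11.9  -3.7  12.3] [0.11 0.13 0.02]
3 [-11.9  -3.6  12.2] [0.11 0.13 0.02]
4 [-11.9  -3.6  12.2] [0.11 0.13 0.02]
5 [-12.   -3.6  12.2] [0.11 0.13 0.02]
6 [-12.   -3.6  12.2] [0.11 0.13 0.02]
7 [-12.   -3.5  12.2] [0.11 0.13 0.02]
end z axis [ 0.629 -0.134 -0.766]
[ 16.46386668 -47.49501453 126.15629155 -19.79551131  67.50098789
 120.63730065]
```

```bash
python3 plan.py 475 86 120 -12 40 8
```

```text
0 [-8.9 -3.9 13.5] [0.11 0.13 0.02]
1 [-8.9 -3.8 13.5] [0.11 0.13 0.02]
2 [-9.  -3.8 13.5] [0.11 0.13 0.02]
3 [-9.  -3.8 13.5] [0.11 0.13 0.02]
4 [-9.  -3.7 13.5] [0.11 0.13 0.02]
5 [-9.1 -3.7 13.5] [0.11 0.13 0.02]
6 [-9.1 -3.7 13.5] [0.11 0.13 0.02]
7 [-9.1 -3.7 13.4] [0.11 0.13 0.02]
end z axis [ 0.629 -0.134 -0.766]
```

```bash
python3 -m inch '-9 -3.7 11.5 .1 .1 0 1;-9 -3.7 11.5 .1 .1 0 1;-9 -3.7 11.5 .1 .1 0 1;-9 -3.7 11.5 .1 .1 0 1;-9 -3.7 11.5 .1 .1 0 1;-9 -3.7 11.5 .1 .1 0 1;-9 -3.7 11.5 .1 .1 0 1;-9 -3.7 11.5 .1 .1 0 1'; python3 plan.py 526 74 21 -12 40 8;python3 -c "
from h import *;print(sense()['joints'])"
```

```text
clock: 5.15
tcp_pos: [0.4639, 0.0862, 0.133]
tool_rot: [179.9, -39.6, -12.0]
ft_force: [-0.5, -0.6, 0.3]
width: 0.0858
grasp_force: 0.0
0 [-2.8 -0.1 15.8] [ 0.01  0.05 -0.  ]
1 [-2.8 -0.1 15.8] [ 0.01  0.05 -0.  ]
2 [-2.9 -0.1 15.8] [ 0.01  0.05 -0.  ]
3 [-2.9 -0.1 15.8] [ 0.01  0.05 -0.  ]
4 [-2.9 -0.1 15.8] [ 0.01  0.05 -0.  ]
5 [-2.9 -0.1 15.8] [ 0.01  0.05 -0.  ]
6 [-2.9 -0.1 15.8] [ 0.01  0.05 -0.  ]
7 [-2.9 -0.1 15.8] [ 0.01  0.05 -0.  ]
end z axis [ 0.629 -0.134 -0.766]
[ 20.38028745 -44.1009411  135.42031028 -24.31483392  56.30432289
 130.15680084]
```

```bash
python3 -m inch '-2.8 0 15.8 0 0 0 1;-2.8 0 15.8 0 0 0 1;-2.8 0 15.8 0 0 0 1;-2.8 0 15.8 0 0 0 1;-2.9 0 15.8 0 0 0 1;-2.9 0 15.8 0 0 0 1;-2.9 0 15.8 0 0 0 1;-2.9 0 15.8 0 0 0 1'; python3 -m inch '0 0 0 0 0 0 1;0 0 0 0 0 0 1'; python3 - <<'E'
from h import *
print(sense()["joints"])
c=capture("side"); cv2.imwrite("pics/g1.png",cv2.resize(c["img"][150:290,200:400,::-1],None,fx=4,fy=4))
E
```

```text
clock: 5.82
tcp_pos: [0.5256, 0.0726, 0.0212]
tool_rot: [179.9, -39.6, -12.0]
ft_force: [1.4, 0.8, -0.1]
width: 0.0855
grasp_force: 0.0
clock: 5.98
tcp_pos: [0.525, 0.0726, 0.0215]
tool_rot: [179.8, -39.5, -12.0]
ft_force: [0.7, 0.3, 0.7]
width: 0.0851
grasp_force: 0.0
[ 14.82803775 -26.43008126 136.40339478 -28.5308704   37.27990901
 134.72923458]
```

View pics/g1.png

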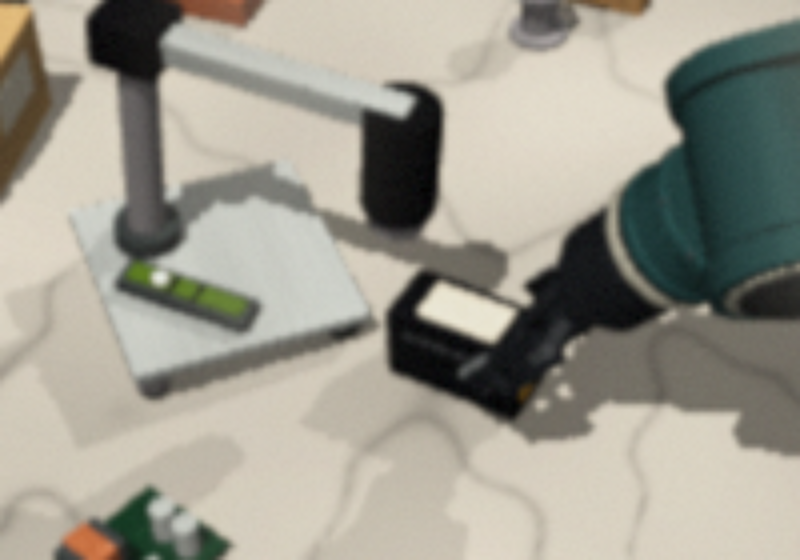

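The fingers straddle the module near its rear end (crop pixel 510,370) and stay well clear of the head (400,230). I'll move 10 mm forward, then grip and lift a little.

```bash
python3 -m inch '3.8 0 3.2 0 0 0 1;3.8 0 3.2 0 0 0 1;0 0 0 0 0 0 0;0 0 0 0 0 0 0;0 0 0 0 0 0 0;0 0 0 0 0 0 0;0 0 0 0 0 0 0;0 0 0 0 0 0 0' 100
python3 -m inch '0 0 0 0 0 0 0;3.2 0 -3.8 0 0 0 0;3.2 0 -3.8 0 0 0 0;3.2 0 -3.8 0 0 0 0;3.2 0 -3.8 0 0 0 0;0 0 0 0 0 0 0'
```

```text
clock: 6.7
tcp_pos: [0.5359, 0.0713, 0.0237]
tool_rot: [180.0, -39.7, -12.0]
ft_force: [-3.5, 0.9, 6.1]
width: 0.0481
grasp_force: 104.2
clock: 7.2
tcp_pos: [0.536, 0.0711, 0.044]
tool_rot: [180.0, -39.7, -12.0]
ft_force: [-0.2, 0.2, -7.2]
width: 0.0484
grasp_force: 104.4
```

```bash
python3 -m inch '-10.7 0 -9 0 0 0 0;-10.7 0 -9 0 0 0 0;-10.7 0 -9 0 0 0 0;-10.7 0 -9 0 0 0 0;-10.7 0 -9 0 0 0 0;7 0 -8 0 0 0 0;7 0 -8 0 0 0 0;7 0 -8 0 0 0 0'
python3 -m inch '7 0 -8 0 0 0 0;0 0 0 0 0 0 0'
python3 plan.py 563 351 90 8 40 14
```

```text
clock: 7.87
tcp_pos: [0.4686, 0.0856, 0.0766]
tool_rot: [180.0, -39.7, -12.0]
ft_force: [-0.2, -0.1, -6.1]
width: 0.0483
grasp_force: 105.7
clock: 8.03
tcp_pos: [0.4699, 0.0856, 0.0894]
tool_rot: [-179.9, -39.8, -12.1]
ft_force: [1.4, 0.3, -6.5]
width: 0.0483
grasp_force: 106.1
0 [  2.  -19.9   1.6] [ 0.92  0.01 -1.1 ]
1 [  2.4 -19.9   1.9] [ 0.92  0.01 -1.1 ]
2 [  2.7 -19.8   2.2] [ 0.92  0.01 -1.1 ]
3 [  3.1 -19.7   2.6] [ 0.92  0.01 -1.1 ]
4 [  3.5 -19.6   2.9] [ 0.92  0.01 -1.1 ]
5 [  3.9 -19.5   3.2] [ 0.92  0.01 -1.1 ]
6 [  4.2 -19.3   3.5] [ 0.92  0.01 -1.1 ]
7 [  4.6 -19.2   3.8] [ 0.92  0.01 -1.1 ]
8 [  5.  -19.    4.1] [ 0.92  0.01 -1.1 ]
9 [  5.3 -18.9   4.4] [ 0.92  0.01 -1.1 ]
10 [  5.7 -18.7   4.7] [ 0.92  0.01 -1.1 ]
11 [  6.1 -18.5   5. ] [ 0.92  0.01 -1.1 ]
12 [  6.4 -18.3   5.3] [ 0.92  0.01 -1.1 ]
13 [  6.8 -18.1   5.6] [ 0.92  0.01 -1.1 ]
end z axis [ 0.637  0.089 -0.766]
```

```bash
python3 -m inch '2 -20 1.6 .9 0 -1.1 0;2.4 -20 2 .9 0 -1.1 0;2.8 -20 2 .9 0 -1.1 0;3 -20 2.5 .9 0 -1.1 0;3.5 -20 3 .9 0 -1.1 0;4 -20 3 .9 0 -1.1 0;4 -19 3.5 .9 0 -1.1 0;4.6 -19 4 .9 0 -1.1 0'
python3 -m inch '5 -19 4 .9 0 -1.1 0;5 -19 4.5 .9 0 -1.1 0;5.7 -19 4.7 .9 0 -1.1 0;6 -18 5 .9 0 -1.1 0;6.4 -18 5 .9 0 -1.1 0;6.8 -18 5.5 .9 0 -1.1 0;0 0 0 0 0 0 0;0 0 0 0 0 0 0'
python3 plan.py 563 351 29 8 40 8
python3 - <<'E'
from m import *
c=capture("top")
P,x,z=rectof(c,"module",.03,.2); print(x,z)
P,x,z=rectof(c,"mat",.0,.02); print(x,z)
E
```

```text
clock: 8.7
tcp_pos: [0.5223, 0.2392, 0.0852]
tool_rot: [179.8, -39.6, -0.5]
ft_force: [0.7, 0.5, -7.0]
width: 0.0484
grasp_force: 106.4
clock: 9.37
tcp_pos: [0.5617, 0.3518, 0.0846]
tool_rot: [179.7, -39.5, 8.0]
ft_force: [-0.6, -1.7, -7.5]
width: 0.0483
grasp_force: 106.9
0 [-4.3  0.1  5.5] [0.03 0.06 0.  ]
1 [-4.3  0.1  5.5] [0.03 0.06 0.  ]
2 [-4.3  0.1  5.4] [0.03 0.06 0.  ]
3 [-4.3  0.1  5.4] [0.03 0.06 0.  ]
4 [-4.3  0.1  5.4] [0.03 0.06 0.  ]
5 [-4.3  0.1  5.4] [0.03 0.06 0.  ]
6 [-4.3  0.1  5.4] [0.03 0.06 0.  ]
7 [-4.4  0.1  5.4] [0.03 0.06 0.  ]
end z axis [ 0.637  0.089 -0.766]Traceback (most recent call last):
  File "<stdin>", line 3, in <module>
  File "m.py", line 4, in rectof
    P=W[r[0]["pixels"]]; P=P[(P[:,2]>lo)&(P[:,2]<hi)]
        ~^^^
IndexError: list index out of range
```

```bash
python3 -m inch '-4.2 0 5.4 0 0 0 0;-4.2 0 5.4 0 0 0 0;-4.2 0 5.4 0 0 0 0;-4.2 0 5.4 0 0 0 0;-4.2 0 5.4 0 0 0 0;-4.2 0 5.4 0 0 0 0;-4.2 0 5.4 0 0 0 0;-3.6 0 4.6 0 0 0 0'
python3 -m inch '0 0 0 0 0 0 0;0 0 0 0 0 0 0'
```

```text
clock: 10.13
tcp_pos: [0.5629, 0.3515, 0.0309]
tool_rot: [179.8, -39.6, 8.0]
ft_force: [-0.3, -0.3, -8.2]
width: 0.0484
grasp_force: 107.0
clock: 10.3
tcp_pos: [0.5629, 0.3515, 0.0314]
tool_rot: [179.7, -39.6, 8.0]
ft_force: [0.3, 0.5, -6.2]
width: 0.0481
grasp_force: 107.0
```

```bash
python3 -m inch '-1 0 1.3 0 0 0 0;-1 0 1.3 0 0 0 0;0 0 0 0 0 0 0'
python3 -m inch '0 0 0 0 0 0 1;0 0 0 0 0 0 1;0 0 0 0 0 0 1;0 0 0 0 0 0 1;0 0 0 0 0 0 1'
python3 -m inch '0 0 -15 0 0 0 1;0 0 -15 0 0 0 1;0 0 -15 0 0 0 1;0 0 -15 0 0 0 1;0 0 -15 0 0 0 1;0 0 -15 0 0 0 1;0 0 -15 0 0 0 1'
python3 - <<'E'
from m import *
print(sense()["joints"])
for n in ("top","side"):
    c=capture(n)
    for a in(("module",.045,.2),("mat",0,.02)):
        try: print(n,a,*rectof(c,*a)[1:])
        except Exception as e: print(n,a,"none")
save(c,"placed")
E
```

```text
clock: 10.55
tcp_pos: [0.5631, 0.3516, 0.0286]
tool_rot: [179.8, -39.6, 8.0]
ft_force: [-1.3, 0.6, -7.1]
width: 0.0479
grasp_force: 107.0
clock: 10.97
tcp_pos: [0.5634, 0.3518, 0.0292]
tool_rot: [179.8, -39.6, 8.0]
ft_force: [0.0, -0.5, -0.3]
width: 0.0854
grasp_force: 0.0
clock: 11.55
tcp_pos: [0.4964, 0.3427, 0.1104]
tool_rot: [179.8, -39.6, 8.0]
ft_force: [-0.3, -0.6, -0.2]
width: 0.0851
grasp_force: 0.0
[ 43.11846777 -18.91372813 122.3423509  -30.46488411  46.82202879
 140.40730046]
top ('module', 0.045, 0.2) [557.  350.2 100.6  51.6   9.2] 0.0637
top ('mat', 0, 0.02) [557.4 352.  133.4 152.6  73.1] 0.0046
side ('module', 0.045, 0.2) [558.5 349.9 100.8  53.5   9. ] 0.0636
side ('mat', 0, 0.02) [558.  348.9 133.2 152.5  72.2] 0.0057
```

View pics/placed.png

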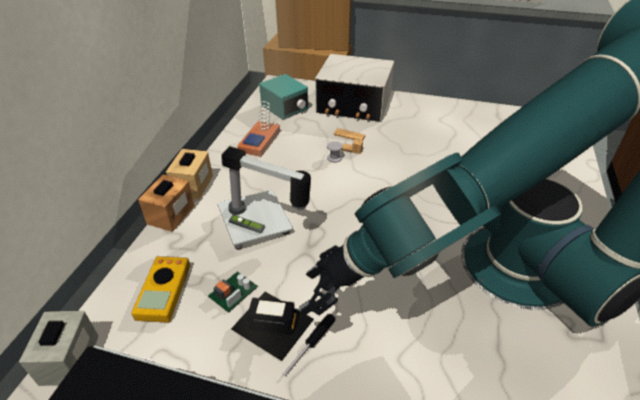

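The module stands centred on the mat (557,350 against 557,352), released and upright, and nothing else has moved. Next is the wedge.

```bash
python3 plan.py 460 -376.5 105 -4.5 40 24 | awk 'NR%3==1||/end/'
```

```text
0 [-4.5 29.5 -3.4] [-0.32  0.02  0.4 ]
3 [-3.9 29.6 -2.9] [-0.32  0.02  0.4 ]
6 [-3.2 29.7 -2.4] [-0.32  0.02  0.4 ]
9 [-2.6 29.8 -1.9] [-0.32  0.02  0.4 ]
12 [-2.  29.9 -1.4] [-0.32  0.02  0.4 ]
15 [-1.4 30.  -0.9] [-0.32  0.02  0.4 ]
18 [-0.7 30.  -0.4] [-0.32  0.02  0.4 ]
21 [-0.1 30.   0.1] [-0.32  0.02  0.4 ]
end z axis [ 0.641 -0.05  -0.766]
```

```bash
python3 -m inch '-4.5 29.5 -3.4 -.3 0 .4 .5;-4.3 29.5 -3.2 -.3 0 .4 .5;-4 29.5 -3 -.3 0 .4 .5;-4 29.5 -3 -.3 0 .4 .5;-3.7 29.5 -2.7 -.3 0 .4 .5;-3.5 29.5 -2.5 -.3 0 .4 .5;-3.2 29.7 -2.4 -.3 0 .4 .5;-3 29.7 -2.2 -.3 0 .4 .5'
python3 -m inch '-2.8 30 -2 -.3 0 .4 .5;-2.6 30 -2 -.3 0 .4 .5;-2.4 30 -1.8 -.3 0 .4 .5;-2.2 30 -1.6 -.3 0 .4 .5;-2 30 -1.4 -.3 0 .4 .5;-1.8 30 -1.2 -.3 0 .4 .5;-1.6 30 -1 -.3 0 .4 .5;-1.4 30 -1 -.3 0 .4 .5'
python3 -m inch '-1.2 30 -.7 -.3 0 .4 .5;-1 30 -.6 -.3 0 .4 .5;-.7 30 -.4 -.3 0 .4 .5;-.5 30 -.2 -.3 0 .4 .5;-.3 30 0 -.3 0 .4 .5;-.1 30 .1 -.3 0 .4 .5;0 30 .2 -.3 0 .4 .5;.2 30 .4 -.3 0 .4 .5'
python3 -m inch '0 0 0 0 0 0 .5;0 0 0 0 0 0 .5'
python3 plan.py 460 -376.5 100 -4.5 40 3
python3 - <<'E'
from m import *
print(sense()["joints"])
c=capture("top")
for a in(("wedge",.03,.06),("wedge",.004,.06),("packer",.006,.03),("spool",.04,.07)):
    try: print(a,*rectof(c,*a)[1:])
    except Exception as e: print(a,"none")
E
```

```text
clock: 12.52
tcp_pos: [0.4845, 0.1022, 0.1072]
tool_rot: [-180.0, -39.6, 3.9]
ft_force: [0.4, 0.4, 0.3]
width: 0.043
grasp_force: 0.0
clock: 13.18
tcp_pos: [0.4725, -0.1392, 0.1055]
tool_rot: [-179.7, -39.6, -0.4]
ft_force: [1.8, 1.0, 0.5]
width: 0.0427
grasp_force: 0.0
clock: 13.85
tcp_pos: [0.4608, -0.379, 0.1021]
tool_rot: [-179.4, -39.5, -4.6]
ft_force: [0.9, 0.5, -0.0]
width: 0.0429
grasp_force: 0.0
clock: 14.02
tcp_pos: [0.4609, -0.3782, 0.1018]
tool_rot: [-179.3, -39.5, -4.7]
ft_force: [-0.0, 0.2, -0.4]
width: 0.0423
grasp_force: 0.0
0 [-0.6 -0.5  0.2] [-0.18  0.18 -0.05]
1 [-0.6 -0.6  0.2] [-0.18  0.18 -0.05]
2 [-0.6 -0.6  0.2] [-0.18  0.18 -0.05]
end z axis [ 0.641 -0.05  -0.766]
[-57.3969388  -16.19294272 121.06561128  38.27107843  55.85072603
  20.44405966]
('wedge', 0.03, 0.06) [ 516.5 -381.5   28.3   30.3   86.3] 0.0395
('wedge', 0.004, 0.06) [ 562.8 -385.1   28.5  123.2   85.7] 0.0191
('packer', 0.006, 0.03) [ 564.9 -466.    37.8  110.4   80.8] 0.0124
('spool', 0.04, 0.07) [ 583.3 -323.1   49.    48.9   89.8] 0.0524
```

```bash
python3 -m inch '-1.5 0 .5 -.2 .2 0 .62;0 0 0 -.2 .2 0 .62;0 0 0 -.2 .1 0 .62;0 0 0 0 0 0 .62'; python3 plan.py 530 -382 16 -4.5 40 8
```

```text
clock: 14.6
tcp_pos: [0.4608, -0.3765, 0.1022]
tool_rot: [179.9, -40.1, -4.4]
ft_force: [-0.5, -1.2, -0.8]
width: 0.0532
grasp_force: 0.0
0 [-0.3 -0.  13.8] [ 0.01 -0.01  0.01]
end z axis [ 0.641 -0.05  -0.766]
```

```bash
python3 -m inch '0 0 14 0 0 0 .62;-.4 0 14 0 0 0 .62;-.4 0 14 0 0 0 .62;-.4 0 14 0 0 0 .62;-.3 0 14 0 0 0 .62;-.3 0 13.5 0 0 0 .62;-.3 0 13.5 0 0 0 .62;-.3 0 13.5 0 0 0 .62'
python3 -m inch '0 0 0 0 0 0 .62;0 0 0 0 0 0 0;0 0 0 0 0 0 0;0 0 0 0 0 0 0;0 0 0 0 0 0 0' 60
python3 - <<'E'
from h import *
c=capture("side"); cv2.imwrite("pics/g2.png",cv2.resize(c["img"][90:200,280:440,::-1],None,fx=5,fy=5))
E
```

```text
clock: 15.27
tcp_pos: [0.5303, -0.3823, 0.0155]
tool_rot: [179.9, -40.1, -4.4]
ft_force: [0.2, -0.2, -0.6]
width: 0.0528
grasp_force: 0.0
clock: 15.68
tcp_pos: [0.5297, -0.3827, 0.0169]
tool_rot: [179.9, -40.1, -4.4]
ft_force: [-1.9, -0.4, 1.8]
width: 0.0263
grasp_force: 59.4
```

View pics/g2.png

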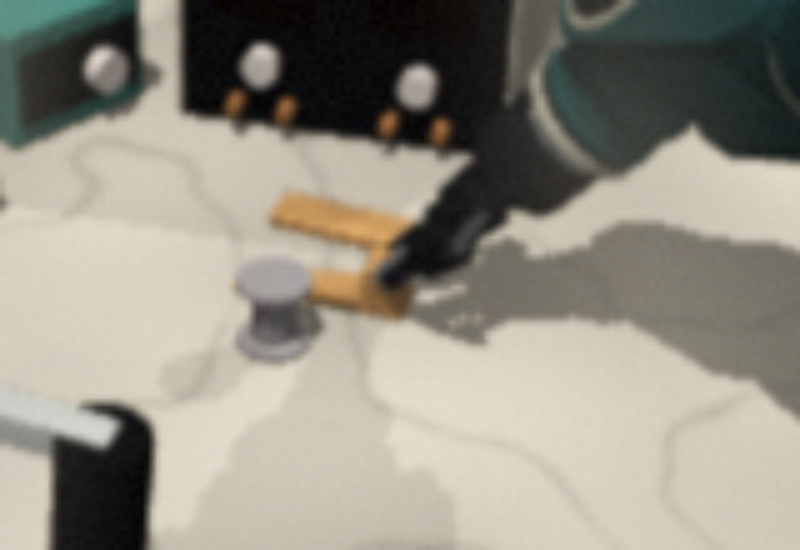

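The fingers hold the wedge squarely at the middle of its heel (crop pixel 385,280), and the packer and spool are untouched. I'll lift it and carry it to the lane.

```bash
python3 -m inch '12 0 -14 0 0 0 0;13 0 -15.4 0 0 0 0;13 0 -15.4 0 0 0 0;13 0 -15.4 0 0 0 0;7 0 -8 0 0 0 0;0 0 0 0 0 0 0'; python3 plan.py 490 70.7 50 -5 40 16 
```

```text
clock: 16.23
tcp_pos: [0.5309, -0.3831, 0.1086]
tool_rot: [179.7, -40.2, -4.3]
ft_force: [0.8, -0.4, -1.3]
width: 0.0261
grasp_force: 59.2
0 [ -5.9 -28.1  -0.4] [-0.01 -0.01  0.03]
end z axis [ 0.64  -0.056 -0.766]
```

```bash
python3 -m inch '-5.9 -28 -.4 0 0 .05 0;-5.9 -28 -.4 0 0 .05 0;-5.9 -28 -.4 0 0 .05 0;-5.9 -28 -.4 0 0 .05 0;-5.9 -28 -.4 0 0 .05 0;-5.9 -28 -.4 0 0 .05 0;-5.9 -28 -.4 0 0 .05 0;-5.9 -28 -.4 0 0 .05 0'
python3 -m inch '-5.9 -28 -.4 0 0 0 0;-5.9 -28 -.4 0 0 0 0;-5.9 -28 -.4 0 0 0 0;-5.9 -28 -.4 0 0 0 0;-5.9 -28 -.4 0 0 0 0;-5.9 -28 -.4 0 0 0 0;-5.9 -28 -.4 0 0 0 0;-5.9 -28 -.4 0 0 0 0'
python3 -m inch '0 0 0 0 0 0 0;0 0 0 0 0 0 0'
python3 plan.py 500 69.8 18 -5 40 6
python3 - <<'E'
from m import *
print(sense()["joints"])
for n in("top","side"):
    c=capture(n)
    for a in(("stand",.025,.06),("stand",.215,.27),("wedge",.02,.12)):
        try: print(n,a,*rectof(c,*a)[1:])
        except Exception as e: print(a,"none")
    cv2.imwrite("pics/lane_%s.png"%n,cv2.resize(c["img"][150:270,210:370,::-1],None,fx=4,fy=4))
E
```

```text
clock: 16.9
tcp_pos: [0.5095, -0.1546, 0.076]
tool_rot: [-179.7, -40.0, -5.0]
ft_force: [-0.7, -0.8, -0.8]
width: 0.0261
grasp_force: 59.3
clock: 17.57
tcp_pos: [0.4903, 0.072, 0.0494]
tool_rot: [-179.8, -40.1, -4.9]
ft_force: [0.4, -0.6, -0.9]
width: 0.0265
grasp_force: 59.3
clock: 17.73
tcp_pos: [0.4902, 0.0725, 0.0489]
tool_rot: [-179.8, -39.9, -4.7]
ft_force: [-0.3, -1.4, -0.2]
width: 0.0261
grasp_force: 59.4
0 [-2.   0.3  5. ] [-0.07  0.01  0.04]
1 [-2.   0.3  5. ] [-0.07  0.01  0.04]
2 [-2.   0.3  5. ] [-0.07  0.01  0.04]
3 [-2.   0.3  5. ] [-0.07  0.01  0.04]
4 [-2.   0.3  5. ] [-0.07  0.01  0.04]
5 [-2.   0.3  5. ] [-0.07  0.01  0.04]
end z axis [ 0.64  -0.056 -0.766]
[ 11.92220567 -38.35835639 140.63181341 -16.22474418  40.08803108
 115.40066943]
top ('stand', 0.025, 0.06) [722.5  51.1 170.4 170.4  39.9] 0.0411
top ('stand', 0.215, 0.27) [664.9  57.4  50.2 238.9  85.8] 0.2347
top ('wedge', 0.02, 0.12) [555.3 350.1  99.9  52.5   9.9] 0.0602
('stand', 0.025, 0.06) none
('stand', 0.215, 0.27) none
side ('wedge', 0.02, 0.12) [526.5  64.2  35.7 126.8  81. ] 0.0476
```

View pics/lane_side.png

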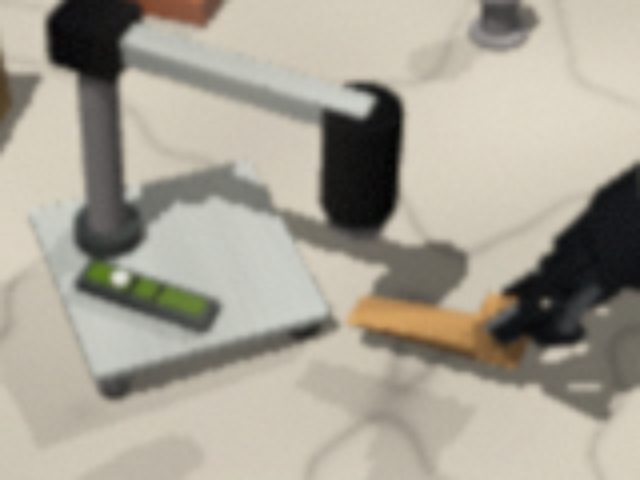

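The bubble sits at the high end of its tube (crop pixel 120,278). The wedge is in the lane pointing at the low corner (320,325), clear of the head. I'll lower it to the bench.

```bash
python3 -m inch '-2 .3 5 0 0 0 0;-2 .3 5 0 0 0 0;-2 .3 5 0 0 0 0;-2 .3 5 0 0 0 0;-2 .3 5 0 0 0 0;-2 .3 5 0 0 0 0;-.5 0 .6 0 0 .2 0;0 0 0 0 0 0 0'
python3 plan.py 520 68.9 17 -5 40 6;python3 -c "
from h import *;print(sense()['joints'])"
```

```text
clock: 18.8
tcp_pos: [0.5009, 0.068, 0.0184]
tool_rot: [-179.6, -40.0, -5.2]
ft_force: [1.0, 0.3, -0.8]
width: 0.0259
grasp_force: 59.4
0 [ 2.3 -0.4  2.2] [-0.04 -0.   -0.03]
end z axis [ 0.64  -0.056 -0.766]
[ 10.87599732 -33.58255472 141.13242878 -17.52189449  34.75185929
 117.01122187]
```

```bash
python3 -m inch '-.5 -1.4 .6 0 0 0 0;-.5 -1.4 .6 0 0 0 0;0 0 0 0 0 0 0;3.8 0 3.2 0 0 0 0;3.8 0 3.2 0 0 0 0;0 0 0 0 0 0 0'
python3 plan.py 560 65.6 17 -5 40 10
```

```text
clock: 19.3
tcp_pos: [0.5121, 0.07, 0.0179]
tool_rot: [-179.6, -40.1, -5.2]
ft_force: [-0.5, 0.1, -0.7]
width: 0.0264
grasp_force: 59.4
0 [3.6 0.  3.2] [-0.03 -0.01 -0.02]
end z axis [ 0.64  -0.056 -0.766]
```

```bash
python3 -m inch '-.7 0 .8 -.1 0 0 0;3.1 0 2.6 -.1 0 0 0;3.1 0 2.6 0 0 0 0;3.1 0 2.6 0 0 0 0;3.1 0 2.6 0 0 0 0;3.1 0 2.6 0 0 0 0;0 0 0 0 0 0 0'
python3 - <<'E'
from m import *
c=capture("top"); P,x,z=rectof(c,"stand",.025,.06); print(x,z,len(P))
E
```

```text
clock: 19.88
tcp_pos: [0.5321, 0.0682, 0.0168]
tool_rot: [-179.8, -40.1, -5.2]
ft_force: [5.7, -0.3, -0.5]
width: 0.0264
grasp_force: 59.2
[723.3  51.4 171.4 169.8  39.9] 0.0415 2279
```

```bash
python3 -m inch '3.1 0 2.6 0 0 0 0;3.1 0 2.6 0 0 0 0;3.1 0 2.6 0 0 0 0;3.1 0 2.6 0 0 0 0;0 0 0 0 0 0 0'
cat > tilt.py <<'E'
from m import *
c=capture("top"); W=cloud(c); r=cut_out("stand",c)
P=W[r[0]["pixels"]]; P=P[(P[:,2]>.025)&(P[:,2]<.06)]
x=cv2.minAreaRect((P[:,:2]*1000).astype(np.float32)); print("plate",np.round(np.hstack(x),1),P[:,2].mean())
for i in range(6):
    A=np.c_[P[:,:2],np.ones(len(P))]; k=np.linalg.lstsq(A,P[:,2],rcond=None)[0]; e=P[:,2]-A@k; P=P[abs(e)<max(2*e.std(),.002)]
u=np.array([.996,-.088]); print("tilt deg along stand x",np.degrees(k[:2]@u),"y",np.degrees(k[:2]@[.088,.996]),len(P),e.std())
print(sense()["clock"],sense()["tcp_pos"])
E
python3 tilt.py
```

```text
clock: 20.4
tcp_pos: [0.548, 0.0668, 0.0168]
tool_rot: [-179.8, -40.1, -5.2]
ft_force: [5.0, 0.3, 0.6]
width: 0.0263
grasp_force: 59.2
plate [724.   51.3 170.7 169.9  39.9] 0.041541177638480434
tilt deg along stand x 2.3504842400805726 y -0.05500951752923285 1727 0.0021845525117646053
20.5 [0.54778197 0.0668134  0.01681932]
```

```bash
python3 -m inch '3.1 0 2.6 0 0 0 0;3.1 0 2.6 0 0 0 0;3.1 0 2.6 0 0 0 0;3.1 0 2.6 0 0 0 0;3.1 0 2.6 0 0 0 0;0 0 0 0 0 0 0;0 0 0 0 0 0 0'
cat > bub.py <<'E'
from h import *
# bubble: find along the tube axis in both cameras, after the tilt
import sys
c0=np.array([float(sys.argv[1])/1000,float(sys.argv[2])/1000]); a=np.radians(-5.1); u=np.array([np.cos(a),np.sin(a)]); v=np.array([-u[1],u[0]])
for n in("top","side"):
    c=capture(n); s=np.arange(-45,45.1,1.0)/1000
    M=[]
    for t in np.arange(41,49.1,1)/1000:
        p=np.c_[c0+np.outer(s,u)+t*v,np.full(len(s),.052)]
        U,V=proj(c,p); M.append(cv2.remap(c["img"],U.astype(np.float32)[None],V.astype(np.float32)[None],cv2.INTER_CUBIC)[0].astype(float))
    M=np.mean(M,0); b=M[:,2]; g=M[:,1]
    print(n,"blue",dict(zip((s*1000).astype(int).tolist()[::2],b.astype(int).tolist()[::2])))
    print("green",g.astype(int).tolist()[::2])
    k=(b>b.min()+.6*(b.max()-b.min()))&(abs(s)<.036); print("bubble mm",1000*(s[k]*b[k]).sum()/b[k].sum() if k.any() else None)
    cv2.imwrite("pics/b_%s_%d.png"%(n,sense()["clock"]*100),cv2.resize(c["img"][120:270,210:330,::-1] if n=="top" else c["img"][190:260,205:335,::-1],None,fx=5,fy=5,interpolation=cv2.INTER_CUBIC))
E
python3 tilt.py; python3 bub.py 727 51; ls pics
```

```text
clock: 21.08
tcp_pos: [0.5679, 0.065, 0.0168]
tool_rot: [-179.8, -40.1, -5.2]
ft_force: [4.3, 0.7, 1.1]
width: 0.0257
grasp_force: 59.3
plate [725.2  51.1 170.6 170.1  40.1] 0.04179330298250102
tilt deg along stand x 0.7351446790690247 y -0.0391308317967669 1681 0.0020653421802707336
21.1833 [0.56773272 0.06501139 0.01680205]
top blue {-45: 34, -43: 24, -41: 20, -39: 21, -37: 20, -35: 20, -33: 22, -31: 22, -29: 21, -27: 22, -25: 23, -23: 22, -21: 23, -19: 22, -17: 21, -15: 24, -13: 27, -11: 28, -9: 40, -7: 69, -5: 102, -3: 136, -1: 155, 1: 159, 3: 146, 5: 117, 7: 80, 9: 44, 11: 28, 13: 22, 15: 22, 17: 24, 19: 22, 21: 21, 23: 20, 25: 19, 27: 20, 29: 21, 31: 21, 33: 22, 35: 22, 37: 27, 39: 39, 41: 53, 43: 75, 45: 98}
green [105, 111, 112, 112, 112, 112, 113, 113, 112, 111, 112, 112, 112, 112, 109, 96, 86, 89, 100, 118, 132, 150, 163, 165, 151, 127, 106, 100, 109, 112, 112, 112, 111, 111, 111, 111, 111, 112, 112, 111, 111, 109, 102, 90, 89, 103]
bubble mm 0.4833579020870511
side blue {-45: 74, -43: 65, -41: 59, -39: 59, -37: 61, -35: 59, -33: 58, -31: 57, -29: 57, -27: 57, -25: 55, -23: 54, -21: 54, -19: 54, -17: 53, -15: 51, -13: 50, -11: 48, -9: 46, -7: 49, -5: 59, -3: 81, -1: 108, 1: 131, 3: 146, 5: 149, 7: 139, 9: 112, 11: 74, 13: 49, 15: 41, 17: 41, 19: 43, 21: 42, 23: 39, 25: 39, 27: 39, 29: 37, 31: 36, 33: 38, 35: 38, 37: 38, 39: 36, 41: 37, 43: 42, 45: 59}
green [96, 109, 119, 124, 125, 123, 123, 122, 121, 122, 121, 121, 121, 122, 121, 119, 114, 100, 87, 91, 107, 126, 145, 161, 171, 171, 157, 129, 99, 95, 107, 114, 116, 115, 114, 115, 114, 113, 115, 114, 113, 113, 113, 109, 98, 92]
bubble mm 4.0605283018867935
b_side_2128.png
b_top_2123.png
g1.png
g2.png
lane_side.png
lane_top.png
placed.png
side0.png
top0.png
```

In both views the bubble is about 2.6 mm high-side of the midpoint between the lines, which agrees with the 0.7° plate fit. That calls for about 7 mm more push.

```bash
python3 -m inch '2.7 0 2.3 0 0 0 0;2.7 0 2.3 0 0 0 0;0 0 0 0 0 0 0;0 0 0 0 0 0 0;0 0 0 0 0 0 0;0 0 0 0 0 0 0;0 0 0 0 0 0 0;0 0 0 0 0 0 0'
python3 tilt.py; python3 bub.py 728 51
```

```text
clock: 21.95
tcp_pos: [0.5748, 0.0644, 0.0168]
tool_rot: [-179.8, -40.1, -5.2]
ft_force: [4.5, 1.0, 1.7]
width: 0.0261
grasp_force: 59.4
plate [725.5  51.3 170.3 170.7  39.6] 0.041974723405311914
tilt deg along stand x -0.054844073801881076 y 0.1257244245976516 1691 0.0021923250844373553
22.05 [0.57481945 0.06442033 0.01678875]
top blue {-45: 28, -43: 24, -41: 22, -39: 23, -37: 23, -35: 21, -33: 21, -31: 23, -29: 23, -27: 22, -25: 23, -23: 25, -21: 26, -19: 24, -17: 23, -15: 25, -13: 34, -11: 62, -9: 98, -7: 134, -5: 157, -3: 162, -1: 151, 1: 120, 3: 86, 5: 50, 7: 30, 9: 22, 11: 19, 13: 19, 15: 20, 17: 22, 19: 22, 21: 20, 23: 19, 25: 21, 27: 22, 29: 21, 31: 19, 33: 19, 35: 20, 37: 25, 39: 39, 41: 57, 43: 80, 45: 107}
green [105, 111, 113, 112, 112, 112, 111, 112, 112, 111, 111, 112, 112, 112, 102, 89, 83, 98, 125, 149, 163, 167, 160, 138, 109, 86, 84, 97, 108, 111, 111, 111, 111, 111, 110, 111, 111, 110, 110, 111, 110, 107, 97, 88, 90, 108]
bubble mm -3.4752845901138367
side blue {-45: 74, -43: 66, -41: 61, -39: 57, -37: 57, -35: 58, -33: 58, -31: 59, -29: 58, -27: 57, -25: 56, -23: 56, -21: 54, -19: 52, -17: 53, -15: 52, -13: 48, -11: 46, -9: 53, -7: 72, -5: 98, -3: 124, -1: 140, 1: 144, 3: 135, 5: 109, 7: 76, 9: 48, 11: 36, 13: 40, 15: 44, 17: 44, 19: 44, 21: 41, 23: 41, 25: 42, 27: 41, 29: 37, 31: 38, 33: 39, 35: 39, 37: 38, 39: 36, 41: 38, 43: 47, 45: 69}
green [99, 108, 118, 123, 121, 120, 123, 124, 123, 122, 121, 120, 120, 120, 121, 119, 108, 93, 88, 105, 133, 155, 166, 169, 163, 143, 114, 86, 77, 94, 111, 118, 118, 116, 114, 117, 118, 116, 114, 113, 116, 117, 114, 109, 102, 99]
bubble mm 0.489486179413261
```

The bubble is centred between the lines in both views. Now release and retreat along the tool axis.

```bash
python3 -m inch '0 0 0 0 0 0 .6;0 0 0 0 0 0 .6;0 0 0 0 0 0 .6;0 0 0 0 0 0 .6;0 0 0 0 0 0 .6;0 0 0 0 0 0 .6'
python3 -m inch '0 0 -5 0 0 0 .6;0 0 -10 0 0 0 .6;0 0 -15 0 0 0 .6;0 0 -15 0 0 0 .6;0 0 -15 0 0 0 .6;0 0 -15 0 0 0 .6;0 0 -15 0 0 0 .6;0 0 -10 0 0 0 .6'
python3 -m inch '0 0 0 0 0 0 .6;0 0 0 0 0 0 .6;0 0 0 0 0 0 .6;0 0 0 0 0 0 .6;0 0 0 0 0 0 .6;0 0 0 0 0 0 .6'
python3 tilt.py; python3 bub.py 728 51 | grep -v blue; python3 -c "
from h import *
c=capture('side'); cv2.imwrite('pics/fin.png',cv2.resize(c['img'][150:300,200:360,::-1],None,fx=4,fy=4))"
```

```text
clock: 22.65
tcp_pos: [0.5746, 0.0643, 0.0164]
tool_rot: [-179.8, -40.0, -5.2]
ft_force: [-1.0, 0.3, 0.3]
width: 0.051
grasp_force: 0.0
clock: 23.32
tcp_pos: [0.5099, 0.07, 0.0946]
tool_rot: [-179.7, -40.1, -5.2]
ft_force: [-0.0, -0.1, -0.1]
width: 0.0512
grasp_force: 0.0
clock: 23.82
tcp_pos: [0.5105, 0.0698, 0.0924]
tool_rot: [-179.8, -40.0, -5.2]
ft_force: [-0.9, -0.7, -0.1]
width: 0.0513
grasp_force: 0.0
plate [707.7  56.7 190.4 202.5  40.4] 0.04191506620727783
tilt deg along stand x 0.059578998934913745 y -0.0037751612955549325 1750 0.002228470442684578
23.9167 [0.51056017 0.06979168 0.09265503]
green [105, 109, 110, 110, 111, 111, 111, 111, 111, 110, 111, 111, 110, 111, 102, 88, 82, 94, 120, 144, 159, 164, 160, 142, 116, 90, 84, 96, 108, 110, 110, 110, 109, 110, 110, 110, 109, 109, 109, 110, 109, 105, 96, 87, 90, 107]
bubble mm -2.998210194730814
green [96, 107, 117, 120, 121, 122, 121, 120, 120, 122, 120, 118, 118, 120, 120, 117, 106, 90, 85, 102, 127, 149, 163, 170, 165, 144, 115, 85, 76, 91, 108, 114, 113, 113, 115, 115, 114, 114, 112, 112, 113, 113, 111, 108, 101, 96]
bubble mm 0.5866554054054056
```

View pics/fin.png

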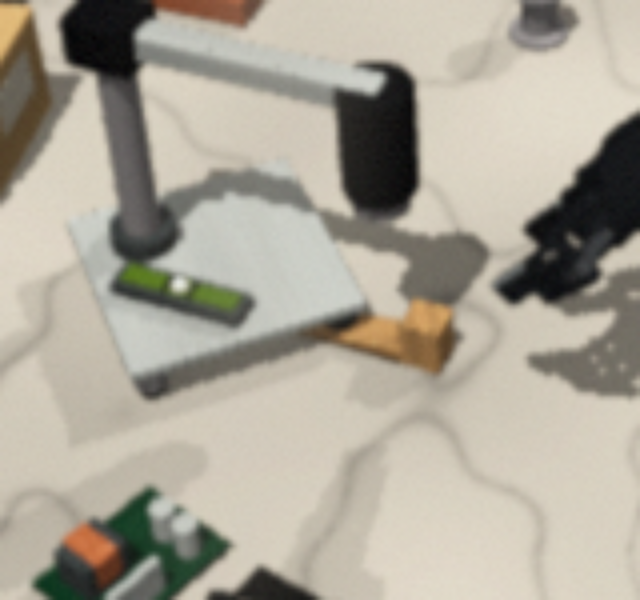

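The bubble (crop pixel 180,285) sits between its lines. The wedge lies flat under the low foot (320–450,335), and the gripper is clear of everything.

```bash
python3 -c "
from plant import arm; print(arm.hand_in())"
```

```text
the job is handed in; nothing more can be done
None
```

The job is handed in at about 24 s: the module stands released within about 2 mm of the mat's centre, and the wedge lies released under the short foot with the bubble within about 1 mm of centre. The hand-in returned no verdict, so these are my last camera measurements.

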